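# Charge the melting dish with copper nuggets

## Robot

A 6-joint arm with a two-finger parallel gripper is mounted at the origin on the work surface. World frame = base frame: x ahead of the robot, y to its left, z up, the work surface at z = 0. Lengths are in mm, angles in rad, forces in N, time in s.
With the tool pointing down it reaches from about 325 to 775 mm from the base axis. Payload 5.5 kg.
Tool frame: the origin (TCP) lies on the centre line of the jaws, within the pads' length; the fingertips stand ahead of it and the grasp point (between the pads) lies 2 mm behind it (arm.tip_extent is the z of the fingertips in the tool frame, in mm); z points along the fingers, y is the line along which they close (so a half turn about z gives the same grasp; the last joint's range is limited). The gripper opens to 85 mm and grips with 20 to 120 N. Pads are 22 mm wide; open, the fingers measure 114 mm over their backs; the gripper's body (76 mm by 85 mm) begins 54 mm behind the grasp point. The pads swing forward as they close: fully open they stand 13 mm farther back than shut.
Start: joints at [-1.368, 0.091, 1.231, -0, 1.82, -0.057], TCP at [154.131, -579.879, 248.275] pointing down, gripper open.
Joint ranges: [-2.87, 2.87], [-0.86, 2.18], [0.17, 2.46], [-1.51, 4.65], [0.06, 2.69], [-2.65, 2.65]. Speed limits (rad/s): [2.57, 2.57, 3.01, 3.14, 3.14, 3.14].

## Interface

Orientations are given as a 3x3 rotation matrix whose columns are the frame's x, y, z axes.
In Python, from bench import arm gives the robot as it stands.
- The arm moves only by the tool play_rows, never from a script. Its argument "increments" is a list of rows, each a list of 3 entries, a list of its own where there are three numbers: the turn, a rotation vector about the tool's x, y, z each as a share of 30 degrees, from -1 to 1, then the shift along the tool's x, y, z each as a share of 0.3 m, from -1 to 1, then the opening, from 0 (shut) to 1 (fully open). In form: [[[wx, wy, wz], [tx, ty, tz], gripper], ...]. A call has exactly 10 rows; each row shifts and turns the commanded pose from where the row before left it, along the tool's axes as they then stand; what a row does not reach is not made up. A row lasts 1/8 s, in which the tool goes at most 62.5 mm and 10.7 degrees, less where a joint would pass 70% of its speed; a pose out of reach is approached as far as the arm can. A call with a number of a shift or a turn outside -1 to 1 is refused whole. A call with a gripper value outside its range is refused whole. The fingers move at their own pace and stop on an object; the grip force is fixed at half the most. Time passes only in rows, so rows that do not move let the fingers close, or fill a call up. It gives the time, the measured TCP pose, the force, the opening and the grip force at its end, in the units of the state.
- arm.sense(): the state, without advancing time (a new reading comes with each control period).
- arm.capture(name): name is "scene" or "side" or "wrist"; returns a dict with "frame" (384x512x3 uint8, red, green, blue), "fx", "fy", "cx", "cy" (pixels), "R" (3x3) and "t" (3): a world point X has camera coordinates R X + t; the wrist camera has in their place "T_tool_cam" (4x4, takes a point from camera to tool coordinates, whose origin is the TCP and whose axes are the flange's). Camera axes: x right, y down, z forward; pixel columns grow to the right and rows downward; lengths in mm; the calibration is good to about 2 mm. The wrist camera is an equidistant fisheye: a pixel r from the principal point sees the ray r / f radians off the axis. A picture is of the moment at which its call begins: read the wrist's pose just before it. There is no depth.
- arm.finish_job(): hands the job in; it is judged then, once.
The state is a dict: "time_s": time; "q": joint angles; "joint_vel": joint speeds; "joint_torque": joint torques, N m; "position": TCP position; "ee_rot": TCP orientation; "ft_force": force on the tool from outside, world axes, zero at the start; "moment": the same for the moment, N m; "width": finger opening in mm; "grasp_force": force on a finger pad.
Only numpy, scipy, OpenCV 4.12 (cv2) and the standard library are available. Lean on these libraries where they do the work, as an engineer would, in place of code of your own. Each camera call takes 0.05 s, during which the arm holds its last target. There are 200 camera calls.

## Task

Pick up the little steel scoop by its wooden handle, scoop copper nuggets out of the metal trough with it and tip at least three of them into the white melting dish; more than one trip is fine. Any nuggets you do not use stay in the trough: none may be lost on the bench, and do not touch the nuggets with the fingers. Then stand the scoop back upright on its tan leather mat, let go of it, and leave the pliers, file, tin and hammer where they are.

Things in the scene. Friction and masses are not known exactly. Their poses are not given: they have to be found in the camera images.
- scoop_grip (a point): middle of the 140 g steel scoop's level wooden handle, a bar 75 mm long (x, 38 mm either way), 14 mm wide, 16 mm high. Axes: nose (the pan's open front) to -x, handle to +x, z up. The point is 58 mm above the pan's underside, 65 mm to +x of the pan's centre, 95 mm from the nose edge. A neck joins handle and pan. At the start the scoop stands on the mat, nose roughly to the robot
- scoop_pan (a point): middle of the upper face of the scoop pan's floor, 2 mm above its underside; same axes as scoop_grip. The pan is flat, 60 mm long (x) and 58 mm wide (y), floor 2 mm thick and open at the nose (-x); side walls 20 mm and rear wall 24 mm high; inside it is 53 mm wide. It holds all six nuggets at a pinch
- trough: fixed light-grey metal trough; origin on the bench under its floor's middle. Flat floor 180 (x) by 70 mm, 3 mm above the bench; side walls and far (+x) end wall 39 mm high, 4 mm thick; the -x end, roughly towards the robot, is a 45 degree ramp from the floor at x = -90 mm up to 39 mm height at x = -126 mm. The nuggets start between x = -77 and -3 mm; the floor to +x is free for setting the pan down
- ramp_foot (a point): middle of the line where the trough's floor meets the ramp, on the floor's upper face; axes as the trough
- dish: fixed: round white ceramic melting dish on a 110 mm square, 35 mm high terracotta brick; origin on the bench under its centre. The dish is 42 mm high, inner floor 41 mm and rim 77 mm above the bench, 88 mm wide inside at the rim, 5 mm wall
- dish_mouth (a point): centre of the dish's rim plane, 77 mm above the bench
- dish_in (a point): on the dish's axis, 9 mm above its inner floor, 50 mm above the bench
- mat: fixed tan leather mat, 170 mm (x) by 120 mm (y), 4 mm thick, where the scoop belongs; origin under its centre on the bench. It may lie left or right of the trough, with the dish on the other side
- nugget0: copper casting nugget, a lumpy bead about 20 mm across and 16 mm high, 22 g; origin at its middle, about 8 mm above what it lies on; starts in the half of the trough nearer the ramp; slides on polished metal once that is tilted about 25 degrees
- nugget1: copper casting nugget, a lumpy bead about 20 mm across and 16 mm high, 22 g; origin at its middle, about 8 mm above what it lies on; starts in the half of the trough nearer the ramp; slides on polished metal once that is tilted about 25 degrees
- nugget2: copper casting nugget, a lumpy bead about 20 mm across and 16 mm high, 22 g; origin at its middle, about 8 mm above what it lies on; starts in the half of the trough nearer the ramp; slides on polished metal once that is tilted about 25 degrees
- nugget3: copper casting nugget, a lumpy bead about 20 mm across and 16 mm high, 22 g; origin at its middle, about 8 mm above what it lies on; starts in the half of the trough nearer the ramp; slides on polished metal once that is tilted about 25 degrees
- nugget4: copper casting nugget, a lumpy bead about 20 mm across and 16 mm high, 22 g; origin at its middle, about 8 mm above what it lies on; starts in the half of the trough nearer the ramp; slides on polished metal once that is tilted about 25 degrees
- nugget5: copper casting nugget, a lumpy bead about 20 mm across and 16 mm high, 22 g; origin at its middle, about 8 mm above what it lies on; starts in the half of the trough nearer the ramp; slides on polished metal once that is tilted about 25 degrees
- pliers: bystander: orange-handled pliers lying flat, about 125 mm long and 12 mm high; origin at the pivot
- file: bystander: red-handled file lying flat, about 225 mm long, 20 mm high; origin below the handle's front end
- tin: bystander: round aluminium tin, 62 mm wide, 30 mm high; origin under its centre
- hammer: bystander: small hammer lying flat; origin under its middle
Not all that is in view belongs to the job. What is shaped like the part that bears scoop_grip but green is not meant.

How it is judged:
By the outcome, as a careful person would: the job done as asked, in the order asked, and still so for the second after the job is handed in, with the robot touching nothing.
It also fails if it takes over 72 s, if anything falls off the work surface, if the arm or the gripper's body presses on something with over 40 N, if the wrist force passes 120 N, or if a joint passes its speed limit or range.

## Working session

There is one attempt and no reset: what is moved stays moved. The work goes in short steps, Python scripts to look and compute and a tool call to move; the robot and the scene stay as the last step left them, time stands still between calls to the robot, and variables do not carry over. Pictures are saved under pics/ and viewed, at most 10 in all, crops included, and the job is handed in when it is done.

Besides the shell and the picture viewer there is one more tool, called after "Request:" as a command line: name --argument value ..., lists and objects as JSON in quotes. play_rows: Moves the arm, as the interface text tells. Shift numbers are shares of 0.3 m and turn numbers shares of 30 degrees, none past 1 either way. Its arguments: {"type":"object","properties":{"increments":{"type":"array","items":{"type":"array"}}},"required":["increments"]}

```bash
mkdir -p pics; ls
cat > h.py <<'E'
import numpy as np, cv2, pickle
from bench import arm
def ray(c,u,v):
    d=c['R'].T@np.array([(u-c['cx'])/c['fx'],(v-c['cy'])/c['fy'],1]); o=-c['R'].T@c['t']; return o,d
def onz(c,u,v,z):
    o,d=ray(c,u,v); return o+d*(z-o[2])/d[2]
def proj(c,X):
    p=c['R']@np.array(X,float)+c['t']; return c['fx']*p[0]/p[2]+c['cx'],c['fy']*p[1]/p[2]+c['cy']
def cap(n):
    c=arm.capture(n); return {k:(np.array(v) if not np.isscalar(v) else v) for k,v in c.items()}
E
python3 - <<'E'
from h import *
for n in("scene","side"):
    c=cap(n); pickle.dump(c,open(n+'.pkl','wb')); print(n,-c['R'].T@c['t'],c['fx'])
    cv2.imwrite(f'pics/{n}0.png',cv2.resize(c['frame'][:,:,::-1],(800,600),interpolation=cv2.INTER_CUBIC))
s=arm.sense();print(s['position'],s['ee_rot'],arm.tip_extent,s['time_s'],s['width'])
E
```

```text
pics
scene [ 945.99373953 -231.88311483  842.24342124] 407.13517527818505
side [ 410.78788623 -653.99861162  621.65204269] 394.48367588130634
[ 154.07810047 -579.6502169   247.25143764] [[ 9.66439070e-01  2.56895657e-01 -3.80575845e-04]
 [ 2.56895927e-01 -9.66437511e-01  1.73801113e-03]
 [ 7.86847381e-05 -1.77745024e-03 -9.99998417e-01]] 17.0 0.1 85.70038021162269
```

View pics/scene0.png

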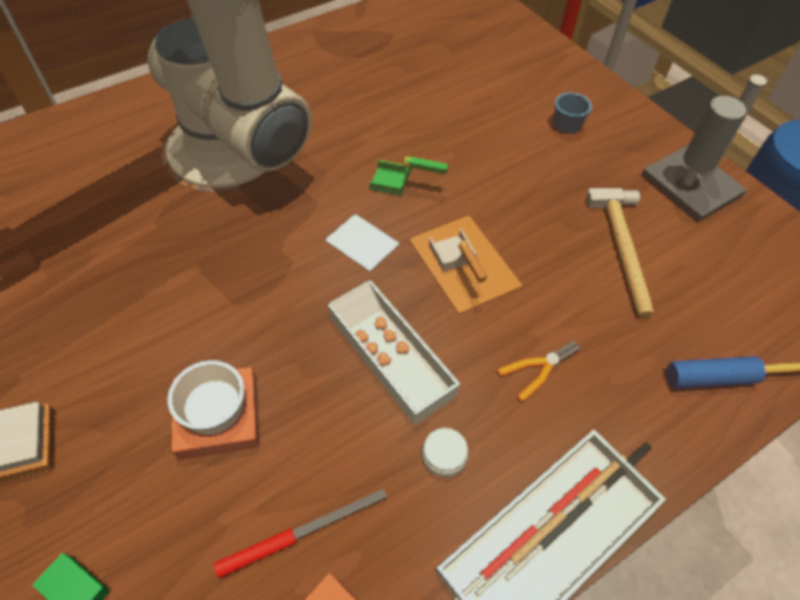

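View pics/side0.png

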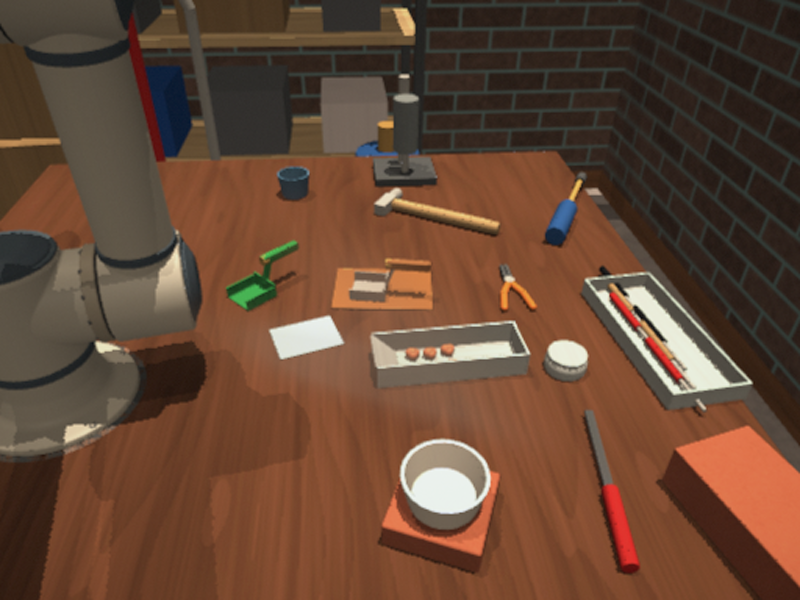

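The scene view (800x600) shows the scoop on the mat, with its handle from about (465,240) to (483,277). The trough rim corners are (330,303), (372,283), (458,383) and (417,418), and the dish rim is centred near (207,397). The side view shows the handle from (387,263) to (430,266), the trough at (372,330)-(527,375) and the dish at (445,480).

Run:
```python
from h import *
k=512/800
S=pickle.load(open('scene.pkl','rb'));D=pickle.load(open('side.pkl','rb'))
def pr(n,l,z,c): print(n,[np.round(onz(c,u*k,v*k,z)[:2]).tolist() for u,v in l])
pr('trough sc',[(330,303),(372,283),(458,383),(417,418)],39,S)
pr('trough si',[(372,335),(515,323),(527,347),(377,360)],39,D)
pr('handle sc',[(462,245),(483,275)],66,S)
pr('handle si',[(387,263),(430,266)],66,D)
pr('mat sc',[(411,240),(467,217),(521,284),(465,309)],4,S)
pr('mat si',[(340,268),(432,266),(433,309),(333,307)],4,D)
for n,c in(('sc',S),('si',D)):
    h=cv2.cvtColor(c['frame'],cv2.COLOR_RGB2HSV)
    # dish rim: bright low-sat region
    pass
pr('dish sc',[(170,397),(245,397),(207,362),(207,434)],77,S)
pr('dish si',[(401,478),(489,478),(445,442),(445,514)],77,D)
pr('nug sc',[(381,323),(361,335),(390,336),(372,347),(402,347),(384,359)],11,S)
```

```text
trough sc [[445.0, -17.0], [448.0, 56.0], [659.0, 67.0], [671.0, -11.0]]
trough si [[442.0, 48.0], [660.0, 60.0], [664.0, 4.0], [446.0, -7.0]]
handle sc [[478.0, 204.0], [542.0, 196.0]]
handle si [[476.0, 200.0], [546.0, 185.0]]
mat sc [[385.0, 172.0], [394.0, 283.0], [558.0, 272.0], [548.0, 166.0]]
mat si [[397.0, 284.0], [565.0, 279.0], [549.0, 150.0], [384.0, 168.0]]
dish sc [[486.0, -276.0], [538.0, -194.0], [463.0, -215.0], [559.0, -256.0]]
dish si [[458.0, -238.0], [551.0, -246.0], [512.0, -193.0], [498.0, -286.0]]
nug sc [[502.0, 38.0], [504.0, 1.0], [529.0, 37.0], [531.0, 4.0], [555.0, 42.0], [558.0, 8.0]]
```

Request:
play_rows --increments '[[[0, 0, 0], [0.13, -0.147, -0.008], 1], [[0, 0, 0], [0.13, -0.147, -0.008], 1], [[0, 0, 0], [0.13, -0.147, -0.008], 1], [[0, 0, 0], [0.13, -0.147, -0.008], 1], [[0, 0, 0], [0.13, -0.147, -0.008], 1], [[0, 0, 0], [0.13, -0.147, -0.008], 1], [[0, 0, 0], [0.13, -0.147, -0.008], 1], [[0, 0, 0], [0.13, -0.147, -0.008], 1], [[0, 0, 0], [0.13, -0.147, -0.008], 1], [[0, 0, 0], [0.13, -0.147, -0.008], 1]]'

```text
time_s: 1.35
position: [418.1, -51.6, 272.1]
ee_rot: [[0.966, 0.257, 0.0], [0.257, -0.966, -0.0], [0.0, 0.0, -1.0]]
ft_force: [0.7, -0.2, 0.2]
width: 85.2
grasp_force: 0.0
```

Request:
play_rows --increments '[[[0, 0, 0], [0.13, -0.147, -0.008], 1], [[0, 0, 0], [0.13, -0.147, -0.008], 1], [[0, 0, 0], [0.13, -0.147, -0.008], 1], [[0, 0, 0.25], [0, 0, 0], 1], [[0, 0, 0.25], [0, 0, 0], 1], [[0, 0, 0.25], [0, 0, 0], 1], [[0, 0, 0], [0, 0, 0], 1], [[0, 0, 0], [0, 0, 0], 1], [[0, 0, 0], [0, 0, 0], 1], [[0, 0, 0], [0, 0, 0], 1]]'

```text
time_s: 2.6
position: [496.8, 104.3, 279.5]
ee_rot: [[0.991, -0.132, 0.0], [-0.132, -0.991, 0.0], [0.0, -0.0, -1.0]]
ft_force: [0.2, -0.5, 0.3]
width: 85.6
grasp_force: 0.0
```

Run:
```python
from h import *
s=arm.sense(); c=cap('wrist'); pickle.dump((s,c),open('w1.pkl','wb'))
print(s['time_s'],s['position'],s['ee_rot'],c['T_tool_cam'],c['fx'],c['cx'],c['cy'])
cv2.imwrite('pics/w1.png',cv2.resize(c['frame'][:,:,::-1],(800,600),interpolation=cv2.INTER_CUBIC))
```

```text
2.6 [496.8430281  104.34557353 279.52775591] [[ 9.91258900e-01 -1.31930976e-01  1.07532216e-04]
 [-1.31930977e-01 -9.91258905e-01  1.14190215e-07]
 [ 1.06577201e-04 -1.43000223e-05 -9.99999994e-01]] [[ 7.31436023e-04 -9.45331207e-01 -3.26110985e-01  8.41386236e+01]
 [ 9.99998866e-01  1.12078926e-03 -1.00604361e-03  1.61696928e-01]
 [ 1.31654611e-03 -3.26109879e-01  9.45330954e-01 -1.25746848e+02]
 [ 0.00000000e+00  0.00000000e+00  0.00000000e+00  1.00000000e+00]] 297.3186396354542 251.38600624106587 196.72937004617364
```

View pics/w1.png

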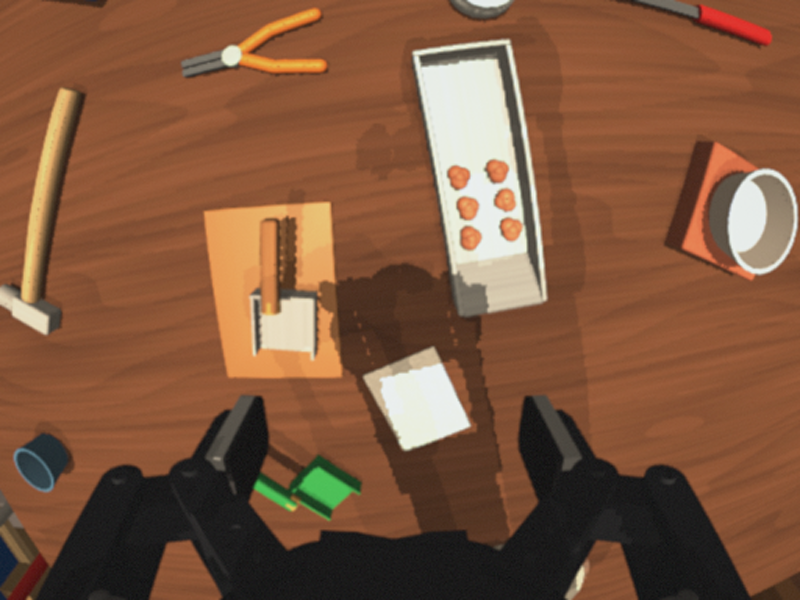

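The wrist view shows the handle top from (269,219) to (271,312) and the pan at (286,322). The trough's outer rim corners are (414,52), (511,41), (546,300) and (460,316), the six nuggets are at (458-512,170-238), and the dish rim is centred at (754,222).

```bash
cat >> h.py <<'E'
def wonz(s,c,u,v,z):
    dx,dy=u-c['cx'],v-c['cy']; r=np.hypot(dx,dy); a=r/c['fx']
    d=np.array([np.sin(a)*dx/r,np.sin(a)*dy/r,np.cos(a)]); T=c['T_tool_cam']; R=np.array(s['ee_rot'])
    o=R@T[:3,3]+np.array(s['position']); d=R@T[:3,:3]@d
    return o+d*(z-o[2])/d[2]
E
python3 - <<'E'
from h import *
s,c=pickle.load(open('w1.pkl','rb'))
k=512/800
def pr(n,l,z):
    P=np.array([wonz(s,c,u*k,v*k,z)[:2] for u,v in l]); print(n,P.round().tolist()); return P
h=pr('handle top',[(269,219),(271,312)],70); print(h.mean(0),np.degrees(np.arctan2(*(h[0]-h[1])[::-1])))
p=pr('pan rim FL,FR nose, RL,RR',[(254,356),(315,358)],24); 
p=pr('rear rim',[(252,291),(317,293)],28)
t=pr('trough',[(414,52),(511,41),(546,300),(460,316)],39)
f=(t[0]+t[1])/2;n=(t[2]+t[3])/2;print(f,n,np.linalg.norm(f-n),np.degrees(np.arctan2(*(f-n)[::-1])))
pr('foot',[(453,270),(533,256)],3)
pr('nug',[(459,177),(497,171),(468,208),(506,201),(470,238),(511,230)],13)
d=pr('dish',[(710,222),(797,222),(760,171),(752,273)],77)
m=pr('mat',[(205,211),(330,203),(341,377),(229,378)],4);print(m.mean(0))
E
```

```text
handle top [[546.0, 191.0], [474.0, 204.0]]
[510.37524613 197.27652773] -10.45152489585285
pan rim FL,FR nose, RL,RR [[419.0, 246.0], [411.0, 188.0]]
rear rim [[482.0, 231.0], [473.0, 173.0]]
trough [[659.0, 67.0], [662.0, -11.0], [444.0, -21.0], [440.0, 55.0]]
[660.30824603  27.9988455 ] [442.24028412  16.69976422] 218.36049379169 2.966099363584877
foot [[471.0, 54.0], [475.0, -22.0]]
nug [[554.0, 41.0], [556.0, 8.0], [526.0, 36.0], [529.0, 2.0], [500.0, 37.0], [503.0, 0.0]]
dish [[508.0, -165.0], [503.0, -284.0], [551.0, -227.0], [458.0, -222.0]]
mat [[558.0, 269.0], [545.0, 153.0], [378.0, 171.0], [390.0, 287.0]]
[467.70704891 220.25096243]
```

Request:
play_rows --increments '[[[0, 0, 0.065], [0, 0, 0], 1], [[0, 0, 0], [-0.008, -0.105, 0], 1], [[0, 0, 0], [0, -0.105, 0], 1], [[0, 0, 0], [0, -0.105, 0], 1], [[0, 0, 0], [0, 0, 0.15], 1], [[0, 0, 0], [0, 0, 0.15], 1], [[0, 0, 0], [0, 0, 0.15], 1], [[0, 0, 0], [0, 0, 0.1], 1], [[0, 0, 0], [0, 0, 0.05], 1], [[0, 0, 0], [0, 0, 0], 1]]'

```text
time_s: 3.9
position: [509.8, 197.9, 98.9]
ee_rot: [[0.986, -0.167, -0.001], [-0.167, -0.986, -0.0], [-0.001, 0.001, -1.0]]
ft_force: [-0.1, 0.2, -0.6]
width: 85.3
grasp_force: 0.0
```

Run:
```python
from h import *
s=arm.sense(); c=cap('wrist'); pickle.dump((s,c),open('w2.pkl','wb'))
print(s['time_s'],s['position'])
cv2.imwrite('pics/w2.png',cv2.resize(c['frame'][:,:,::-1],(800,600),interpolation=cv2.INTER_CUBIC))
```

```text
3.9 [509.82504428 197.88444295  98.86845802]
```

View pics/w2.png

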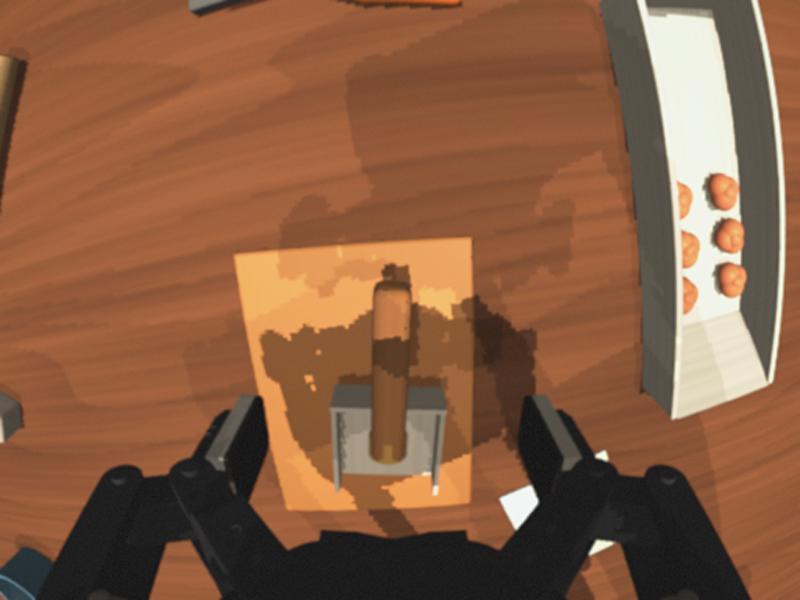

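The handle is centred between the fingers. Its top runs from (393,287) to (388,458), and the alignment looks good.

Run:
```python
from h import *
s,c=pickle.load(open('w2.pkl','rb'));k=512/800
h=np.array([wonz(s,c,u*k,v*k,70)[:2] for u,v in [(393,287),(388,458)]]);print(h,h.mean(0),np.linalg.norm(h[0]-h[1]),np.degrees(np.arctan2(*(h[0]-h[1])[::-1])))
print([wonz(s,c,u*k,v*k,z).round(1) for u,v,z in [(332,408,28),(446,408,28),(337,490,24),(437,490,24)]])
```

```text
[[547.53664341 191.43143538]
 [475.57988535 205.61570051]] [511.55826438 198.52356794] 73.34145081241553 -11.1512939060182
[array([478.8, 233.6,  28. ]), array([469.5, 178. ,  28. ]), array([421.8, 244.7,  24. ]), array([412.7, 188.9,  24. ])]
```

Request:
play_rows --increments '[[[0, 0, 0.03], [0.005, 0, 0], 1], [[0, 0, 0], [0, 0, 0.07], 1], [[0, 0, 0], [0, 0, 0.055], 1], [[0, 0, 0], [0, 0, 0], 1], [[0, 0, 0], [0, 0, 0], 0], [[0, 0, 0], [0, 0, 0], 0], [[0, 0, 0], [0, 0, 0], 0], [[0, 0, 0], [0, 0, 0], 0], [[0, 0, 0], [0, 0, 0], 0], [[0, 0, 0], [0, 0, 0], 0]]'

```text
time_s: 5.2
position: [511.8, 197.8, 62.4]
ee_rot: [[0.983, -0.182, 0.0], [-0.182, -0.983, 0.0], [0.0, -0.0, -1.0]]
ft_force: [0.2, 0.1, 1.9]
width: 13.0
grasp_force: 61.4
```

Request:
play_rows --increments '[[[0, 0, 0], [0, 0, -0.1], 0], [[0, 0, 0], [0, 0, -0.12], 0], [[0, 0, 0], [0, 0, -0.12], 0], [[0, 0, -0.225], [0, 0, 0], 0], [[0, 0, -0.225], [0, 0, 0], 0], [[0, 0, 0], [0.13, 0.148, 0], 0], [[0, 0, 0], [0.13, 0.148, 0], 0], [[0, 0, 0], [0.13, 0.148, 0], 0], [[0, 0, 0], [0.13, 0.148, 0], 0], [[0, 0, 0], [0, 0, 0], 0]]'

```text
time_s: 6.45
position: [678.2, 24.7, 160.3]
ee_rot: [[0.999, 0.048, -0.004], [0.048, -0.999, -0.001], [-0.004, 0.001, -1.0]]
ft_force: [-0.6, -0.2, -1.8]
width: 12.7
grasp_force: 60.9
```

Run:
```python
from h import *
s=arm.sense(); c=cap('wrist'); pickle.dump((s,c),open('w3.pkl','wb'))
print(s['time_s'],s['position'],s['width'],s['ee_rot'])
cv2.imwrite('pics/w3.png',cv2.resize(c['frame'][:,:,::-1],(800,600),interpolation=cv2.INTER_CUBIC))
```

```text
6.45 [678.17042959  24.69791908 160.33430013] 12.721461044500295 [[ 9.98833210e-01  4.81179579e-02 -4.10861464e-03]
 [ 4.81138033e-02 -9.98841250e-01 -1.10417342e-03]
 [-4.15698435e-03  9.05204009e-04 -9.99990950e-01]]
```

View pics/w3.png

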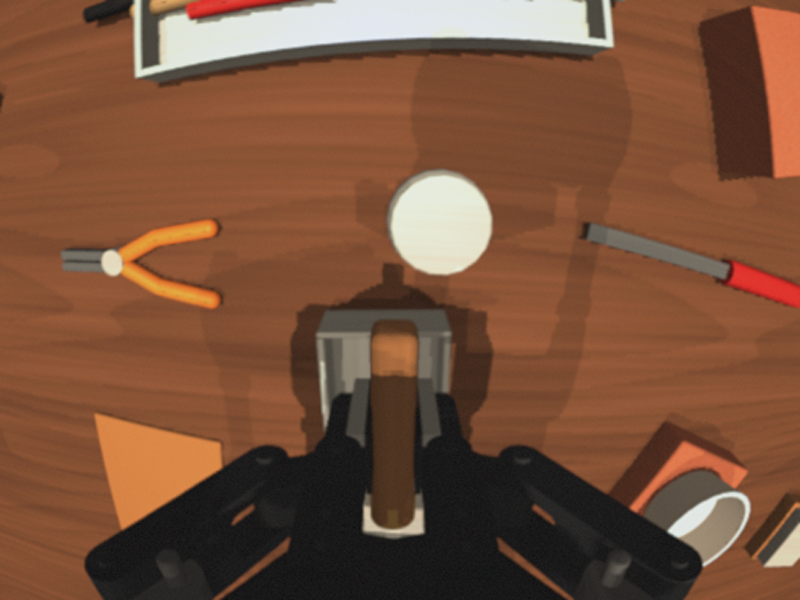

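The view shows the scoop held straight. The trough's far rim corners are near (318,335) and (452,333), and the tin is at (440,222).

Run:
```python
from h import *
s,c=pickle.load(open('w3.pkl','rb'));k=512/800
for u,v,z in [(318,335,39),(451,334,39),(320,312,0),(447,311,0),(440,222,30),(395,325,170),(393,525,170),(363,533,122),(424,533,122)]: print(u,v,wonz(s,c,u*k,v*k,z).round(1))
c=cap('side'); cv2.imwrite('pics/s3.png',cv2.resize(c['frame'][100:260,150:400,::-1],(800,512),interpolation=cv2.INTER_CUBIC))
h=cv2.cvtColor(c['frame'],cv2.COLOR_RGB2HSV)
```

```text
318 335 [657.5  67.1  39. ]
451 334 [662.   -9.8  39. ]
320 312 [657.4  71.7   0. ]
447 311 [662.2 -11.7   0. ]
440 222 [7.249e+02 7.000e-01 3.000e+01]
395 325 [717.4  25.9 170. ]
393 525 [642.6  22.8 170. ]
363 533 [585.9  35.  122. ]
424 533 [587.3   4.6 122. ]
```

View pics/s3.png

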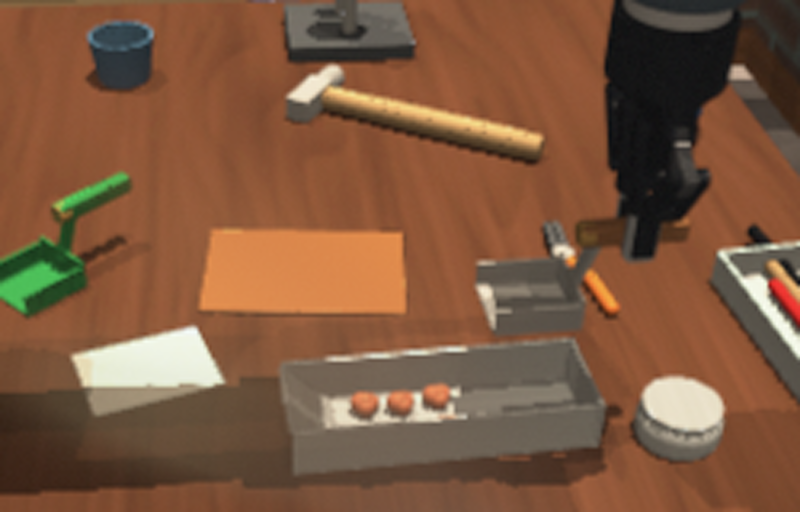

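Request:
play_rows --increments '[[[0, 0, -0.01], [0, -0.016, 0], 0], [[0, 0, 0], [0, 0, 0.1], 0], [[0, 0, 0], [0, 0, 0.1], 0], [[0, 0, 0], [0, 0, 0.06], 0], [[0, 0, 0], [0, 0, 0.03], 0], [[0, 0, 0], [0, 0, 0.015], 0], [[0, 0, 0], [0, 0, 0.01], 0], [[0, 0, 0], [0, 0, 0.005], 0], [[0, 0, 0], [0, 0, 0], 0], [[0, 0, 0], [0, 0, 0], 0]]'

```text
time_s: 7.8
position: [676.8, 33.4, 68.3]
ee_rot: [[0.998, 0.058, 0.001], [0.058, -0.998, -0.0], [0.001, 0.0, -1.0]]
ft_force: [-0.0, 0.3, -1.8]
width: 13.1
grasp_force: 60.9
```

Request:
play_rows --increments '[[[0, 0, 0], [0, 0.012, 0], 0], [[0, 0, 0], [0, 0, 0.01], 0], [[0, 0, 0], [0, 0, 0.01], 0], [[0, 0, 0], [0, 0, 0.003], 0], [[0, 0, 0], [0, 0, 0], 0], [[0, 0, 0], [0, 0, 0], 0], [[0, 0, 0], [0, 0, 0], 0], [[0, 0, 0], [0, 0, 0], 0], [[0, 0, 0], [0, 0, 0], 0], [[0, 0, 0], [0, 0, 0], 0]]'

```text
time_s: 9.05
position: [676.9, 29.8, 61.3]
ee_rot: [[0.998, 0.058, 0.0], [0.058, -0.998, -0.0], [0.0, 0.0, -1.0]]
ft_force: [-0.2, -0.3, 5.1]
width: 12.5
grasp_force: 61.5
```

Run:
```python
from h import *
s=arm.sense();print(s['position'],s['ft_force'],s['moment'])
c=cap('scene'); cv2.imwrite('pics/s4.png',cv2.resize(c['frame'][150:300,170:370,::-1],(800,600),interpolation=cv2.INTER_CUBIC))
```

```text
[676.91250563  29.84807455  61.31395254] [-0.20145962 -0.33566608  5.1078692 ] [-0.13741472  0.31452133  0.03942173]
```

View pics/s4.png

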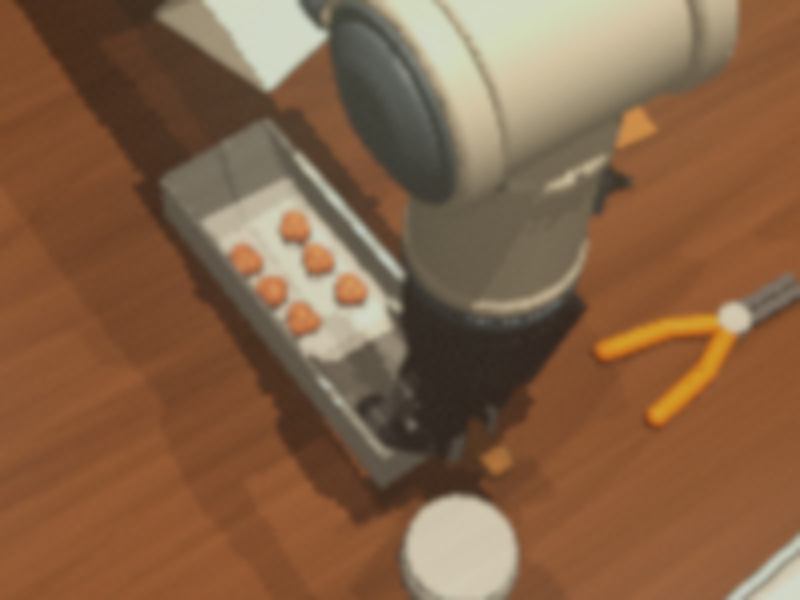

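Request:
play_rows --increments '[[[0, 0, 0], [-0.02, 0, 0], 0], [[0, 0, 0], [-0.03, 0, 0], 0], [[0, 0, 0], [-0.03, 0, 0], 0], [[0, 0, 0], [-0.03, 0, 0], 0], [[0, 0, 0], [-0.03, 0, 0], 0], [[0, 0, 0], [-0.03, 0, 0], 0], [[0, 0, 0], [-0.03, 0, 0], 0], [[0, 0, 0], [-0.03, 0, 0], 0], [[0, 0, 0], [-0.03, 0, 0], 0], [[0, 0, 0], [-0.03, 0, 0], 0]]'

```text
time_s: 10.35
position: [589.7, 24.7, 61.5]
ee_rot: [[0.998, 0.058, 0.001], [0.058, -0.998, -0.0], [0.001, 0.0, -1.0]]
ft_force: [4.1, 0.6, 5.8]
width: 12.9
grasp_force: 62.0
```

Run:
```python
from h import *
s=arm.sense();print(s['position'],s['ft_force'],s['moment'])
a=cap('scene')['frame'][150:270,190:340,::-1];b=cap('side')['frame'][170:280,200:360,::-1]
cv2.imwrite('pics/s5.png',np.hstack([cv2.resize(a,(400,320),interpolation=cv2.INTER_CUBIC),cv2.resize(b,(400,320),interpolation=cv2.INTER_CUBIC)]))
```

```text
[589.70798501  24.74653017  61.52705196] [4.05055343 0.62673916 5.83030296] [ 0.05368777 -0.64404551 -0.04457472]
```

View pics/s5.png

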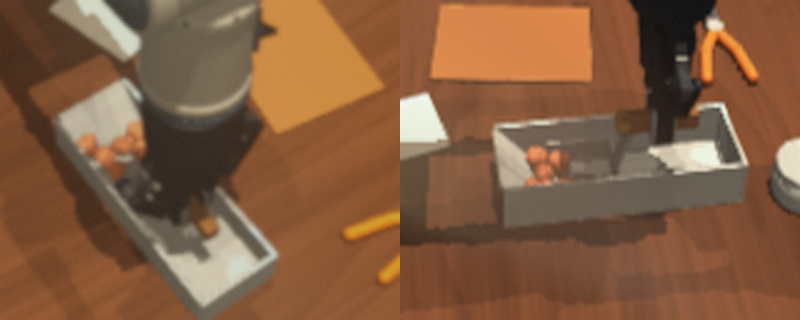

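Request:
play_rows --increments '[[[0, 0, 0], [-0.025, 0, 0], 0], [[0, 0, 0], [-0.025, 0, 0], 0], [[0, 0, 0], [-0.015, 0, 0], 0], [[0, 0, 0], [0, 0, 0], 0], [[0, -0.1, 0], [0, 0, 0], 0], [[0, -0.15, 0], [0, 0, 0], 0], [[0, -0.15, 0], [0, 0, 0], 0], [[0, -0.15, 0], [0, 0, 0], 0], [[0, -0.15, 0], [0, 0, 0], 0], [[0, 0, 0], [0, 0, 0], 0]]'

```text
time_s: 11.7
position: [569.2, 23.6, 57.9]
ee_rot: [[0.93, 0.058, -0.363], [0.054, -0.998, -0.021], [-0.364, -0.0, -0.932]]
ft_force: [0.5, 1.2, -2.6]
width: 12.9
grasp_force: 60.8
```

Run:
```python
from h import *
s=arm.sense();print(s['position'],s['ee_rot'],s['ft_force'],s['moment'])
a=cap('scene')['frame'][150:270,190:340,::-1];b=cap('side')['frame'][170:280,200:360,::-1]
cv2.imwrite('pics/s6.png',np.hstack([cv2.resize(a,(400,320),interpolation=cv2.INTER_CUBIC),cv2.resize(b,(400,320),interpolation=cv2.INTER_CUBIC)]))
```

```text
[569.21641891  23.64205554  57.94039952] [[ 9.29940064e-01  5.82127403e-02 -3.63074034e-01]
 [ 5.43493227e-02 -9.98304143e-01 -2.08563722e-02]
 [-3.63672420e-01 -3.37651771e-04 -9.31526842e-01]] [ 0.45583671  1.18378199 -2.64405   ] [ 3.22656804e-04 -5.45355858e-01 -1.70474389e-02]
```

View pics/s6.png

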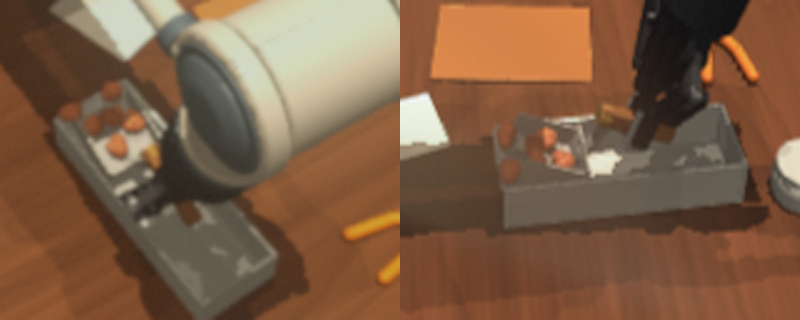

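Four nuggets look to be in the pan at (102-133,115-148), and two are at the ramp corners at (68,112) and (112,88). I'll back the scoop off the ramp gently and lift it.

Request:
play_rows --increments '[[[0, 0, 0], [0.015, 0, -0.006], 0], [[0, 0, 0], [0.015, 0, -0.006], 0], [[0, 0, 0], [0.015, 0, -0.006], 0], [[0, 0, 0], [-0.015, 0, -0.035], 0], [[0, 0, 0], [-0.02, 0, -0.05], 0], [[0, 0, 0], [-0.03, 0, -0.078], 0], [[0, 0, 0], [-0.03, 0, -0.078], 0], [[0, 0, 0], [-0.02, 0, -0.05], 0], [[0, 0, 0], [-0.01, 0, -0.026], 0], [[0, 0, 0], [0, 0, 0], 0]]'

```text
time_s: 13.05
position: [584.2, 24.4, 163.9]
ee_rot: [[0.932, 0.058, -0.357], [0.054, -0.998, -0.021], [-0.358, 0.0, -0.934]]
ft_force: [-0.0, -0.3, -2.6]
width: 13.1
grasp_force: 60.8
```

```bash
cat > nug.py <<'E'
from h import *
import sys
def nug(n,roi,z):
    c=cap(n); f=c['frame']; hsv=cv2.cvtColor(f,cv2.COLOR_RGB2HSV)
    m=cv2.inRange(hsv,(3,110,90),(13,200,255))
    x0,y0,x1,y1=roi; k=np.zeros_like(m);k[y0:y1,x0:x1]=m[y0:y1,x0:x1]
    N,_,st,ce=cv2.connectedComponentsWithStats(k)
    print(n,[(int(st[i,4]),ce[i].round().tolist(),onz(c,*ce[i],z).round()[:2].tolist()) for i in range(1,N) if st[i,4]>8])
    return c
E
python3 - <<'E'
from nug import *
s=arm.sense();print(s['time_s'],s['position'],s['ft_force'])
o=pickle.load(open('scene.pkl','rb'))['frame']; hs=cv2.cvtColor(o,cv2.COLOR_RGB2HSV)
for u,v in[(381,323),(390,336),(440,360),(330,400)]: print(hs[int(v*.64),int(u*.64)])
a=nug('scene',(190,110,310,280),11);b=nug('side',(200,130,360,250),11)
pickle.dump((a,b),open('p7.pkl','wb'))
cv2.imwrite('pics/s7.png',np.hstack([cv2.resize(a['frame'][130:270,190:330,::-1],(400,400),interpolation=cv2.INTER_CUBIC),cv2.resize(b['frame'][130:260,220:350,::-1],(400,400),interpolation=cv2.INTER_CUBIC)]))
E
```

```text
13.05 [584.2215595   24.43746028 163.90145363] [-0.02585699 -0.33599683 -2.57856581]
[ 15 139 214]
[ 14 142 209]
[ 17  41 182]
[ 12 161 147]
scene [(1920, [233.0, 132.0], [283.0, 141.0]), (28, [203.0, 163.0], [331.0, 19.0]), (77, [210.0, 172.0], [367.0, 21.0]), (225, [238.0, 181.0], [429.0, 66.0]), (3547, [211.0, 243.0], [544.0, -76.0]), (29, [216.0, 182.0], [402.0, 19.0]), (1899, [295.0, 231.0], [622.0, 102.0]), (48, [234.0, 215.0], [509.0, 5.0])]
side [(9744, [274.0, 177.0], [551.0, 234.0]), (162, [294.0, 132.0], [651.0, 489.0]), (152, [271.0, 183.0], [539.0, 208.0]), (48, [265.0, 224.0], [504.0, 40.0]), (152, [231.0, 234.0], [424.0, 15.0]), (13, [206.0, 237.0], [367.0, 7.0]), (29, [313.0, 248.0], [601.0, -47.0]), (34, [226.0, 249.0], [410.0, -33.0]), (17, [264.0, 249.0], [493.0, -40.0]), (35, [289.0, 249.0], [549.0, -43.0])]
```

Request:
play_rows --increments '[[[0, -0.1, 0], [0, 0, 0], 0], [[0, -0.1, 0], [0, 0, 0], 0], [[0, 0, 0], [-0.03, 0, -0.07], 0], [[0, 0, 0], [-0.03, 0, -0.07], 0], [[0.07, 0, 0.14], [0, 0, 0], 0], [[0.144, 0, 0.282], [0, 0, 0], 0], [[0.144, 0, 0.282], [0, 0, 0], 0], [[0.07, 0, 0.14], [0, 0, 0], 0], [[0, 0, 0], [0, 0, 0], 0], [[0, 0, 0], [0, 0, 0], 0]]'

```text
time_s: 14.4
position: [587.0, 24.7, 208.4]
ee_rot: [[0.807, -0.422, -0.413], [-0.376, -0.907, 0.191], [-0.455, 0.001, -0.891]]
ft_force: [-0.3, -0.2, -2.4]
width: 12.5
grasp_force: 60.8
```

```bash
cat > go.py <<'E'
from h import *
# nose (underside front edge) offset in tool frame
n=np.array([-93,0,58.4])
def info(target=None,nose=True):
    s=arm.sense();R=np.array(s['ee_rot']);p=np.array(s['position'])
    N=p+R@n; print('t',s['time_s'],'p',p.round(1),'nose',N.round(1),'yaw',np.degrees(np.arctan2(-R[0,1],-R[1,1])).round(1)
      ,'noseup',np.degrees(np.arcsin(-R[2,0])).round(1),'roll z of y',R[2,1].round(3),'F',np.round(s['ft_force'],1))
    if target is not None:
        d=R.T@(np.array(target)-(N if nose else p)); print('shift share total',(d/300).round(3))
E
python3 - <<'E'
from go import *
y=np.radians(-25)
info([508+12*np.cos(y),-238+12*np.sin(y),150])
E
```

```text
t 14.4 p [587.   24.7 208.4] nose [487.8  70.9 198.7] yaw 25.0 noseup 27.0 roll z of y 0.001 F [-0.3 -0.2 -2.4]
shift share total [ 0.551  0.905 -0.098]
```

Request:
play_rows --increments '[[[0, 0, 0], [0.028, 0.045, -0.005], 0], [[0, 0, 0], [0.055, 0.09, -0.01], 0], [[0, 0, 0], [0.069, 0.113, -0.012], 0], [[0, 0, 0], [0.069, 0.113, -0.012], 0], [[0, 0, 0], [0.069, 0.113, -0.012], 0], [[0, 0, 0], [0.069, 0.113, -0.012], 0], [[0, 0, 0], [0.069, 0.113, -0.012], 0], [[0, 0, 0], [0.055, 0.09, -0.01], 0], [[0, 0, 0], [0.041, 0.068, -0.008], 0], [[0, 0, 0], [0.027, 0.047, -0.005], 0]]'

```text
time_s: 15.65
position: [617.2, -291.5, 159.3]
ee_rot: [[0.806, -0.424, -0.412], [-0.378, -0.906, 0.192], [-0.455, 0.001, -0.891]]
ft_force: [0.1, 0.6, -2.4]
width: 12.9
grasp_force: 60.8
```

Run:
```python
from nug import *
from go import *
y=np.radians(-25)
info([508+12*np.cos(y),-238+12*np.sin(y),150])
# trough leftovers and dish rim circle, numerically
a=nug('scene',(205,180,300,270),11);b=nug('side',(235,205,345,245),11)
s=arm.sense();w=cap('wrist');pickle.dump((s,a,b,w),open('p8.pkl','wb'))
```

```text
t 15.65 p [ 617.2 -291.5  159.3] nose [ 518.1 -245.1  149.6] yaw 25.1 noseup 27.1 roll z of y 0.001 F [ 0.1  0.6 -2.4]
shift share total [-0.001 -0.007 -0.001]
scene [(2434, [223.0, 239.0], [549.0, -48.0]), (2239, [279.0, 214.0], [565.0, 98.0]), (22, [246.0, 207.0], [506.0, 42.0]), (23, [234.0, 216.0], [512.0, 4.0])]
side [(417, [260.0, 211.0], [499.0, 92.0]), (494, [334.0, 228.0], [663.0, 16.0]), (48, [264.0, 224.0], [504.0, 42.0])]
```

Request:
play_rows --increments '[[[0, 0.2, 0], [-0.02, -0.003, -0.032], 0], [[0, 0.2, 0], [-0.02, -0.003, -0.032], 0], [[0, 0.2, 0], [-0.02, 0, -0.032], 0], [[0, 0.2, 0], [-0.02, 0, -0.032], 0], [[0, 0, 0], [0, 0, 0.03], 0], [[0, 0, 0], [0, 0, 0.05], 0], [[0, 0, 0], [0, 0, 0.05], 0], [[0, 0, 0], [0, 0, 0.04], 0], [[0, 0, 0], [0, 0, 0.02], 0], [[0, 0, 0], [0, 0, 0], 0]]'

```text
time_s: 17.05
position: [605.7, -281.9, 146.3]
ee_rot: [[0.905, -0.424, -0.049], [-0.423, -0.906, 0.022], [-0.054, 0.001, -0.999]]
ft_force: [-0.7, -0.4, -2.1]
width: 12.8
grasp_force: 60.8
```

Run:
```python
from go import *
y=np.radians(-25)
info([508+12*np.cos(y),-238+12*np.sin(y),88])
```

```text
t 17.05 p [ 605.7 -281.9  146.3] nose [ 518.7 -241.3   93. ] yaw 25.1 noseup 3.1 roll z of y 0.001 F [-0.7 -0.4 -2.1]
shift share total [0.004 0.005 0.016]
```

Now the pour, rotating about the nose.

Request:
play_rows --increments '[[[0, 0.2, 0], [-0.02, 0.004, -0.032], 0], [[0, 0.2, 0], [-0.02, 0, -0.032], 0], [[0, 0.2, 0], [-0.02, 0, -0.032], 0], [[0, 0.2, 0], [-0.02, 0, -0.032], 0], [[0, 0.2, 0], [-0.02, 0, -0.032], 0], [[0, 0.2, 0], [-0.02, 0, -0.032], 0], [[0, 0.2, 0], [-0.02, 0, -0.032], 0], [[0, 0.2, 0], [-0.02, 0, -0.032], 0], [[0, 0.2, 0], [-0.02, 0, -0.032], 0], [[0, 0, 0], [0, 0, 0], 0]]'

```text
time_s: 18.3
position: [532.7, -248.9, 204.7]
ee_rot: [[0.572, -0.424, 0.703], [-0.267, -0.906, -0.329], [0.776, 0.001, -0.631]]
ft_force: [-0.4, -0.6, -1.7]
width: 12.7
grasp_force: 61.0
```

Run:
```python
from go import *
from nug import *
info()
a=cap('scene');b=cap('side')
cv2.imwrite('pics/s9.png',np.hstack([cv2.resize(a['frame'][200:310,80:190,::-1],(400,400),interpolation=cv2.INTER_CUBIC),cv2.resize(b['frame'][240:370,220:350,::-1],(400,400),interpolation=cv2.INTER_CUBIC)]))
```

```text
t 18.3 p [ 532.7 -248.9  204.7] nose [ 520.5 -243.3   95.7] yaw 25.1 noseup -50.9 roll z of y 0.001 F [-0.4 -0.6 -1.7]
```

Request:
play_rows --increments '[[[0, 0, 0], [0, 0, 0], 0], [[0, 0, 0], [0.06, 0, -0.05], 0], [[0, 0, 0], [0.09, 0, -0.075], 0], [[0, 0, 0], [0.09, 0, -0.075], 0], [[0, -0.283, 0], [0, 0, 0], 0], [[0, -0.283, 0], [0, 0, 0], 0], [[0, -0.283, 0], [0, 0, 0], 0], [[0, -0.283, 0], [0, 0, 0], 0], [[0, -0.283, 0], [0, 0, 0], 0], [[0, -0.283, 0], [0, 0, 0], 0]]'

```text
time_s: 19.65
position: [534.5, -249.8, 301.3]
ee_rot: [[0.906, -0.424, -0.002], [-0.424, -0.906, -0.001], [-0.001, 0.001, -1.0]]
ft_force: [0.5, 0.8, -1.0]
width: 13.1
grasp_force: 60.9
```

Run:
```python
from go import *
from nug import *
info()
a=cap('scene');b=cap('side');w=cap('wrist');pickle.dump((a,b,w),open('p10.pkl','wb'))
cv2.imwrite('pics/s10.png',np.hstack([cv2.resize(a['frame'][200:310,80:190,::-1],(400,400),interpolation=cv2.INTER_CUBIC),cv2.resize(b['frame'][240:370,220:350,::-1],(400,400),interpolation=cv2.INTER_CUBIC)]))
```

```text
t 19.65 p [ 534.5 -249.8  301.3] nose [ 450.2 -210.4  243. ] yaw 25.1 noseup 0.1 roll z of y 0.001 F [ 0.5  0.8 -1. ]
```

View pics/s10.png

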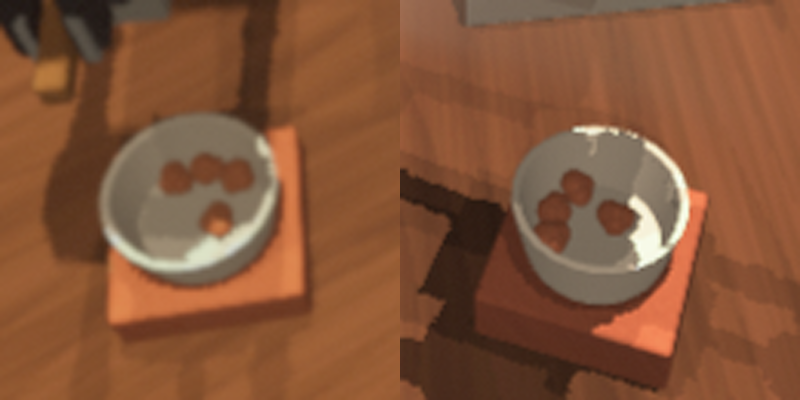

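The picture shows four nuggets lying in the dish in both views, at left (175-240,165-220) and right (540-617,187-235). Next I carry the scoop back to the mat.

Request:
play_rows --increments '[[[0, 0, -0.24], [0, 0, 0], 0], [[0, 0, -0.243], [0, 0, 0], 0], [[0, 0, 0], [-0.025, -0.1, 0.02], 0], [[0, 0, 0], [-0.035, -0.15, 0.03], 0], [[0, 0, 0], [-0.035, -0.15, 0.03], 0], [[0, 0, 0], [-0.035, -0.15, 0.03], 0], [[0, 0, 0], [-0.035, -0.15, 0.03], 0], [[0, 0, 0], [-0.035, -0.15, 0.03], 0], [[0, 0, 0], [-0.035, -0.15, 0.03], 0], [[0, 0, 0], [-0.035, -0.15, 0.03], 0]]'

```text
time_s: 21.05
position: [516.6, 106.3, 232.1]
ee_rot: [[0.983, -0.183, 0.007], [-0.183, -0.983, -0.0], [0.007, -0.001, -1.0]]
ft_force: [0.3, 0.2, -1.6]
width: 12.7
grasp_force: 60.9
```

Request:
play_rows --increments '[[[0, 0, 0], [-0.035, -0.15, 0.03], 0], [[0, 0, 0], [-0.02, -0.1, 0.03], 0], [[0, 0, 0], [0, -0.05, 0.03], 0], [[0, 0, 0], [0, 0, 0], 0], [[0, 0, 0], [0, 0, 0], 0], [[0, 0, 0], [0, 0, 0], 0], [[0, 0, 0], [0, 0, 0], 0], [[0, 0, 0], [0, 0, 0], 0], [[0, 0, 0], [0, 0, 0], 0], [[0, 0, 0], [0, 0, 0], 0]]'

```text
time_s: 22.3
position: [517.1, 196.3, 203.4]
ee_rot: [[0.983, -0.183, 0.001], [-0.183, -0.983, -0.001], [0.001, 0.001, -1.0]]
ft_force: [-0.1, 0.4, -2.6]
width: 12.7
grasp_force: 61.0
```

Run:
```python
from go import *
info([511.8,197.8,62.4],False)
```

```text
t 22.3 p [517.1 196.3 203.4] nose [425.7 213.3 144.9] yaw 10.6 noseup -0.1 roll z of y 0.001 F [-0.1  0.4 -2.6]
shift share total [-0.019 -0.002  0.47 ]
```

Request:
play_rows --increments '[[[0, 0, 0], [-0.019, -0.002, 0.08], 0], [[0, 0, 0], [0, 0, 0.12], 0], [[0, 0, 0], [0, 0, 0.12], 0], [[0, 0, 0], [0, 0, 0.08], 0], [[0, 0, 0], [0, 0, 0.035], 0], [[0, 0, 0], [0, 0, 0.015], 0], [[0, 0, 0], [0, 0, 0.01], 0], [[0, 0, 0], [0, 0, 0.005], 0], [[0, 0, 0], [0, 0, 0], 0], [[0, 0, 0], [0, 0, 0], 0]]'

```text
time_s: 23.55
position: [511.9, 197.8, 64.3]
ee_rot: [[0.983, -0.183, 0.001], [-0.183, -0.983, -0.001], [0.002, 0.001, -1.0]]
ft_force: [-0.1, -1.0, -1.5]
width: 12.7
grasp_force: 60.9
```

Request:
play_rows --increments '[[[0, 0, 0], [0, 0, 0.004], 0], [[0, 0, 0], [0, 0, 0.003], 0], [[0, 0, 0], [0, 0, 0], 0], [[0, 0, 0], [0, 0, 0], 0], [[0, 0, 0], [0, 0, 0], 0], [[0, 0, 0], [0, 0, 0], 0], [[0, 0, 0], [0, 0, 0], 0], [[0, 0, 0], [0, 0, 0], 0], [[0, 0, 0], [0, 0, 0], 0], [[0, 0, 0], [0, 0, 0], 0]]'

```text
time_s: 24.8
position: [512.1, 197.8, 62.3]
ee_rot: [[0.983, -0.183, 0.002], [-0.183, -0.983, -0.001], [0.002, 0.001, -1.0]]
ft_force: [0.3, -1.4, 5.8]
width: 13.1
grasp_force: 61.9
```

Request:
play_rows --increments '[[[0, 0, 0], [0, 0, 0], 0.3], [[0, 0, 0], [0, 0, 0], 0.5], [[0, 0, 0], [0, 0, 0], 0.7], [[0, 0, 0], [0, 0, 0], 0.9], [[0, 0, 0], [0, 0, 0], 0.9], [[0, 0, 0], [0, 0, 0], 0.9], [[0, 0, 0], [0, 0, -0.05], 0.9], [[0, 0, 0], [0, 0, -0.12], 0.9], [[0, 0, 0], [0, 0, -0.15], 0.9], [[0, 0, 0], [0, 0, -0.15], 0.9]]'

```text
time_s: 26.05
position: [511.5, 197.9, 205.5]
ee_rot: [[0.983, -0.183, 0.002], [-0.183, -0.983, -0.001], [0.002, 0.001, -1.0]]
ft_force: [0.6, -0.2, 0.3]
width: 77.2
grasp_force: 0.0
```

Request:
play_rows --increments '[[[0, 0, 0], [0, 0, -0.15], 0.9], [[0, 0, 0], [0, 0, -0.1], 0.9], [[0, 0, 0], [0, 0.1, 0], 0.9], [[0, 0, 0], [0, 0.1, 0], 0.9], [[0, 0, 0], [0, 0.1, 0], 0.9], [[0, 0, 0], [0, 0, 0], 0.9], [[0, 0, 0], [0, 0, 0], 0.9], [[0, 0, 0], [0, 0, 0], 0.9], [[0, 0, 0], [0, 0, 0], 0.9], [[0, 0, 0], [0, 0, 0], 0.9]]'

```text
time_s: 27.3
position: [495.0, 110.0, 277.8]
ee_rot: [[0.983, -0.183, 0.0], [-0.183, -0.983, -0.001], [0.001, 0.001, -1.0]]
ft_force: [0.0, 0.2, 0.7]
width: 76.7
grasp_force: 0.0
```

Run:
```python
from nug import *
s=arm.sense();c=cap('wrist');f=c['frame'];hsv=cv2.cvtColor(f,cv2.COLOR_RGB2HSV)
print(s['position'],s['width'],s['time_s'])
# handle: dark orange/brown blob in the mat; nuggets in trough
def uv(X):
    R=np.array(s['ee_rot']);T=c['T_tool_cam'];p=T[:3,:3].T@(R.T@(np.array(X)-s['position'])-T[:3,3])
    r=np.hypot(p[0],p[1]);a=np.arctan2(r,p[2])*c['fx'];return np.array([c['cx']+a*p[0]/r,c['cy']+a*p[1]/r])
ax=np.array([.983,-.183,0])
g=np.array([512,198,70])
for d in(-45,-30,0,30,45): q=uv(g+d*ax).round().astype(int);print(d,q,hsv[q[1],q[0]],[hsv[q[1],q[0]+e].tolist() for e in(-10,10)])
pl=np.array([446,210,6]);print('pan',[hsv[tuple(uv(pl+np.array(o)).round().astype(int)[::-1])].tolist() for o in((0,0,0),(-15,10,0),(-15,-10,0))])
m=cv2.inRange(hsv,(3,110,90),(18,200,255));rf=np.zeros_like(m)
poly=np.array([uv([x,y,3]) for x,y in((470,-12),(655,-6),(652,60),(467,53))]).round().astype(np.int32);cv2.fillPoly(rf,[poly],255)
N,_,st,ce=cv2.connectedComponentsWithStats(m&rf);print([(int(st[i,4]),wonz(s,c,*ce[i],11).round()[:2].tolist()) for i in range(1,N) if st[i,4]>8])
cv2.imwrite('pics/w11.png',f[:,:,::-1])
```

```text
[495.03322443 109.95057618 277.78396187] 76.71439312023715 27.3
-45 [178 207] [ 22  45 229] [[17, 60, 175], [21, 48, 229]]
-30 [177 196] [ 18 159 223] [[18, 60, 178], [22, 46, 231]]
0 [175 172] [ 13 163 222] [[15, 150, 229], [13, 152, 124]]
30 [174 147] [ 13 163 219] [[16, 149, 228], [14, 155, 135]]
45 [173 134] [ 14 155 212] [[12, 163, 142], [17, 137, 229]]
pan [[21, 48, 228], [22, 43, 229], [21, 48, 229]]
[(149, [509.0, 5.0]), (143, [504.0, 42.0])]
```

```bash
python3 -c "
from bench import arm
print(arm.finish_job())"
```

```text
the job is handed in; nothing more can be done
None
```

The job is handed in: four nuggets are in the dish, two are still in the trough, and the scoop is standing on its mat, released, after 27 s; I kept clear of the pliers, file, tin and hammer but took no final check of their positions.

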